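Set the board holder's jaw to the gauge mark with its thumbwheel

TASK

Get the circuit-board holder ready for the next board: with a fingertip, roll the knurled wheel at the end of its rail, stroke by stroke, until the gap between the two pointers along the rail has closed and the sliding jaw's pointer stands in line with the pointer of the gauge clip. Work the wheel only from its rim: do not take it between the fingers, do not push the jaw itself, and leave the tools and parts lying around where they are. Finish with the hand clear of everything.

Things in the scene. Friction and masses are not known exactly. Their poses are not given: they have to be found in the camera images.
- wheel_axis (a point): Centre of the knurled wheel, 50 mm above the table. This frame is fixed to the holder and does not turn with the wheel: x along the wheel's level axle, y level along the rail from the wheel towards the jaws, z up. Two blue cheeks flank the wheel: inner faces at x = -12 and +12 mm, outer -18 and +18 mm, 30 mm long, their tops 10 mm above the axle; the wheel's top is open.
- wheel: The knurled wheel: upright bare-metal disc, radius 26 mm over its 20 rounded ridges (2 mm proud), 16 mm wide, origin at its centre (its frame turns with it). Its axle is rigid. Light friction (about 1.5 N at the rim: a fingertip pressed on the top with 4 N or more drives it); it stays where left. Rolling its top towards +y moves the jaw to +y and closes the gap, 10 mm per radian; rolling back opens it.
- jaw_pointer (a point): Tip of the pointer fin (4 mm wide, black, standing 16 mm out from the jaw's side) of the sliding jaw, its upper edge 35 mm above the table, pointing to +x over the pale scale strip on the base. Same axes as wheel_axis.
- gauge_mark (a point): Tip of the pointer fin (4 mm wide, black) of the gauge clip, upper edge 35 mm above the table, pointing to -x at the jaw's fin. The clip is a bare-metal block 18 by 20 mm, 30 mm high, with the fin on top, fixed at the edge of the holder's base 130 to 155 mm from the axle. Same axes as wheel_axis: the pointers are in line when both tips have the same y there (the tips then face each other 1 mm apart).
- jaw: The sliding jaw: blue block 44 by 30 mm, its top 89 mm above the table, on the rail between wheel and fixed jaw, at the start 95 to 110 mm from the axle. Same axes as the holder; origin at table height under its centre. Not to be touched.
- holder: The board holder: dark steel base (x from -35 to +55 mm, y from -45 to +330 mm), 18 mm high, with the wheel at one end, the sliding jaw on its rail and a fixed blue jaw 89 mm high at the far end (y = 312 mm). Fixed to the table. Origin on the table right under the wheel's axle; y towards the jaws.
- circuit_board: Bystander: green circuit board 85 by 110 mm, lying flat, 18 mm high with its heat sink; origin under its centre.
- screwdriver: Bystander: screwdriver 170 mm long, lying along its x.
- brush: Bystander: cleaning brush 150 mm long, lying along its x.
- flux_jar: Bystander: small jar, 42 mm wide, 34 mm high, upright; origin under its centre.
- dispenser: Bystander: white bottle with a metal cap, 52 mm wide, 120 mm high, upright; origin under its centre.
- parts_tray: Bystander: open grey parts tray 80 by 60 mm, 22 mm high; origin under its centre.
- tweezers: Bystander: steel tweezers 125 mm long, lying along their x.
- solder_reel: Bystander: reel 60 mm wide, 40 mm high, standing on its flange; origin under its centre.
Not all that is in view belongs to the job. There is more than one size of the part that bears gauge_mark; the job needs the smallest.

How it is judged:
On the way:
1. a fingertip has rolled the wheel and the gap has begun to close (distance of jaw_pointer from where it was at the start of the episode above 0.005 m and distance between the grasp point and wheel_axis below 0.09 m).
At the end, for the whole second after the job is handed in: the jaw's pointer is in line with the gauge clip's pointer within 2.5 mm along the rail, and the jaw is at rest (y of jaw_pointer in the frame of gauge_mark between -0.0025 and 0.0025 m and linear speed of jaw below 0.004 m/s); the robot touches nothing.
It fails at once if the jaw was pushed by the hand instead of by the wheel (contact force between any of the fingers, the arm and jaw above 1 N).
It fails at once if the wheel was taken between the fingers (distance between the grasp point and wheel_axis below 0.028 m).
It fails at once if a bystander was moved more than 20 mm or lifted (distance of any of circuit_board, screwdriver, brush, flux_jar, dispenser, parts_tray, tweezers, solder_reel from where it was at the start of the episode above 0.02 m).
It also fails if it takes over 67 s, if anything falls off the work surface, if the arm or the gripper's body presses on something with over 40 N, if the wrist force passes 120 N, or if a joint passes its speed limit or range.

ROBOT

A 6-joint arm with a two-finger parallel gripper is mounted at the origin on the work surface. World frame = base frame: x ahead of the robot, y to its left, z up, the work surface at z = 0. Lengths are in m, angles in rad, forces in N, time in s.
With the tool pointing down it reaches from about 0.2 to 0.875 m from the base axis. Payload 3.4 kg.
Tool frame: the origin (TCP) lies on the mounting face of the last link; the fingertips stand 199 mm ahead of it and the grasp point (between the pads) lies 180 mm ahead of it (arm.tcp_to_tips is the distance from the TCP to the fingertips, in m); z points along the fingers, y is the line along which they close (so a half turn about z gives the same grasp; the last joint's range is limited). The gripper opens to 94 mm and grips with 3 to 60 N. Pads are 16 mm wide; open, the fingers measure 119 mm over their backs; the gripper's body (75 mm by 177 mm) begins 78 mm behind the grasp point.
Start: joints at [1.115, 0.276, 1.505, -0, 1.361, -0.121], TCP at [0.189, 0.543, 0.405] pointing down, gripper open.
Joint ranges: [-2.89, 2.89], [-0.75, 2.08], [0.22, 2.7], [-1.18, 4.32], [0.11, 2.71], [-2.7, 2.7]. Speed limits (rad/s): [2.57, 2.57, 3.14, 3.14, 3.14, 3.14].

INTERFACE

Orientations are given as a unit quaternion [x, y, z, w].
In Python, from workcell import arm, cams, job, spotter gives the robot as it stands.
- The arm moves only by the tool play_rows, never from a script. Its argument "series" is a list of rows, each a list of 7 numbers: the turn, a rotation vector about the tool's x, y, z in rad, then the shift along the tool's x, y, z in m, then the closure, from 0 (fully open) to 1 (shut). In form: [[rx, ry, rz, dx, dy, dz, gripper], ...]. A call has 1 to 8 rows; each row shifts and turns the commanded pose from where the row before left it, along the tool's axes as they then stand; what a row does not reach is not made up. A row lasts 1/10 s, in which the tool goes at most 50 mm and 8.59 degrees, less where a joint would pass 70% of its speed; a pose out of reach is approached as far as the arm can. A call is refused whole if a number of a shift passes 0.05 or a number of a turn 0.15, either way. A call with a gripper value outside its range is refused whole. The fingers move at their own pace and stop on an object; "newtons" is the grip in N (left out, the last holds). Time passes only in rows, so rows that do not move let the fingers close. It gives the time, the measured TCP pose, the force, the opening and the grip force at its end, in the units of the state.
- arm.read_state(): the state, without advancing time (a new reading comes with each control period).
- cams.read_camera(name): name is "scene" or "top" or "wrist"; returns a dict with "color" (480x640x3 uint8, blue, green, red), "K" (3x3 intrinsics, pixels), "k1" (the pictures are not rectified: a ray, as slopes to the right and down, at radius r is drawn at 1 + k1 r^2 times it, then the intrinsics apply), "pose" (4x4, takes a point from camera to world coordinates). Camera axes: x right, y up, looking along -z (the intrinsics and any distortion apply to the point x, -y, -z); pixel columns grow to the right and rows downward; lengths in m; the calibration is good to about 2 mm. A picture is of the moment at which its call begins. There is no depth.
- job.close_job(): hands the job in; it is judged then, once.
Trained networks look in the newest picture that a camera, given by its name, has taken for a name from the list of things; names that differ only in an ending like _2 or _b are one class to them, and where a whole thing is asked for, a point or a joint stands for the part that bears it (a point fixed in the world has none). Each returns a list of dicts, best first, with "score" (0 to 1); they miss things now and then, are a little off and sometimes report something else, mostly with a low value. They report only what shows in the picture. A call takes as long as a camera call. They do not tell look-alikes from the thing itself.
- spotter.trace(thing, camera): "pixels" (480x640 bool, what is visible of it) and "rect" ([left, top, right, bottom] as shares, 0 to 1, of the picture: columns of its width, rows of its height, round what is visible of it).
- spotter.spot_point(thing, camera): "xy" ([column, row] as shares, 0 to 1, of the picture: columns of its width, rows of its height: a listed point, or the origin of a listed thing).
The state is a dict: "time": time; "joint_positions": joint angles; "joint_velocities": joint speeds; "tau": joint torques, N m; "tcp_pos": TCP position; "tool_rot": TCP orientation; "ft_force": force on the tool from outside, world axes, zero at the start; "wrist_torque": the same for the moment, N m; "gripper_width": finger opening in m; "finger_force": force on a finger pad.
Only numpy, scipy, OpenCV 4.12 (cv2) and the standard library are available. Lean on these libraries where they do the work, as an engineer would, in place of code of your own. Each camera call takes 0.05 s, during which the arm holds its last target. There are 200 camera calls.

## Working session

There is one attempt and no reset: what is moved stays moved. The work goes in short steps, Python scripts to look and compute and a tool call to move; the robot and the scene stay as the last step left them, time stands still between calls to the robot, and variables do not carry over. Pictures are saved under pics/ and viewed, at most 10 in all, crops included, and the job is handed in when it is done.

Besides the shell and the picture viewer there is one more tool, called after ">>>" as name([rows], argument=value, ...), one row to a line, values as JSON. play_rows: Moves the arm, as the interface text tells. Its arguments: {"type":"object","properties":{"series":{"type":"array","items":{"type":"array","items":{"type":"number"}}},"newtons":{"type":"number"}},"required":["series"]}

```bash
mkdir -p pics; cat > h.py <<'E'
import numpy as np, cv2
from workcell import arm,cams,job,spotter
def ray(c,u,v):
    K=c["K"];d=np.array([(u-K[0,2])/K[0,0],(v-K[1,2])/K[1,1]])
    s=d.copy()
    for _ in range(20): s=d/(1+c["k1"]*(s@s))
    P=np.array(c["pose"]);return P[:3,3],P[:3,:3]@np.array([s[0],-s[1],-1])
def atz(c,u,v,z):
    o,r=ray(c,u,v);return o+r*(z-o[2])/r[2]
def proj(c,p):
    P=np.array(c["pose"]);q=P[:3,:3].T@(np.array(p)-P[:3,3]);s=np.array([q[0],-q[1]])/-q[2]
    s=s*(1+c["k1"]*(s@s));K=c["K"];return K[0,0]*s[0]+K[0,2],K[1,1]*s[1]+K[1,2]
E
python3 - <<'E'
from h import *
Z={"wheel_axis":.05,"jaw_pointer":.035,"gauge_mark":.035,"jaw":0,"holder":0,"circuit_board":0,"dispenser":0,"flux_jar":0,"solder_reel":0,"parts_tray":0,"screwdriver":0,"brush":0,"tweezers":0}
for n in ["scene","top"]:
    c=cams.read_camera(n);cv2.imwrite(f"pics/{n}0.png",c["color"])
    for t,z in Z.items():
        for d in spotter.spot_point(t,n)[:4]:
            u,v=d["xy"][0]*640,d["xy"][1]*480
            print(n,t,round(d["score"],2),round(u),round(v),atz(c,u,v,z).round(4)[:2])
print(arm.read_state())
E
```

```text
scene wheel_axis 0.67 201 283 [ 0.5315 -0.2051]
scene jaw_pointer 0.58 253 281 [ 0.5365 -0.1022]
scene gauge_mark 0.65 365 210 [0.3732 0.1927]
scene gauge_mark 0.61 182 210 [ 0.2594 -0.2336]
scene gauge_mark 0.46 279 272 [ 0.5255 -0.0465]
scene jaw 0.84 246 282 [ 0.5027 -0.1152]
scene holder 0.89 201 297 [ 0.5221 -0.212 ]
scene holder 0.46 242 335 [ 0.6395 -0.1412]
scene circuit_board 0.8 263 229 [ 0.3374 -0.0528]
scene circuit_board 0.71 468 225 [0.4498 0.4331]
scene circuit_board 0.2 279 271 [ 0.4875 -0.0424]
scene circuit_board 0.2 312 222 [0.3433 0.0683]
scene flux_jar 0.66 199 279 [ 0.4685 -0.213 ]
scene flux_jar 0.64 148 357 [ 0.6456 -0.3174]
scene solder_reel 0.7 469 228 [0.4618 0.4283]
scene parts_tray 0.66 133 319 [ 0.5462 -0.3473]
scene screwdriver 0.78 243 337 [ 0.6449 -0.1409]
scene brush 0.97 187 261 [ 0.4046 -0.2351]
scene tweezers 0.6 294 331 [ 0.6562 -0.0439]
top wheel_axis 0.75 428 228 [ 0.5223 -0.2032]
top wheel_axis 0.38 360 177 [ 0.6394 -0.0487]
top jaw_pointer 0.6 381 223 [ 0.5365 -0.0971]
top gauge_mark 0.68 443 332 [ 0.287  -0.2352]
top gauge_mark 0.64 255 291 
[... 555 characters left out ...]
 'joint_positions': array([ 1.11502069e+00,  2.75905435e-01,  1.50491126e+00, -4.29947908e-05,
        1.36069857e+00, -1.20990367e-01]), 'joint_velocities': array([ 0.00073975,  0.00108883, -0.00080045,  0.00089743, -0.00183899,
        0.00102899]), 'tau': array([-9.96988747e-04, -4.04466319e+01, -2.37493443e+01,  7.00446172e-02,
        2.50401674e-02, -4.93993795e-06]), 'tcp_pos': array([0.1889393 , 0.54308641, 0.40468541]), 'tool_rot': array([1.66607578e-01, 9.86023282e-01, 3.11142480e-05, 3.11605951e-05]), 'ft_force': array([ 0.33609922, -0.7052154 ,  0.6175121 ]), 'wrist_torque': array([-0.01631605,  0.02116717, -0.00527362]), 'finger_force': 0.0, 'gripper_width': 0.09394635260157817}
```

```bash
python3 - <<'E'
import cv2
a=cv2.imread("pics/scene0.png")[190:390,100:400];b=cv2.imread("pics/top0.png")[150:350,230:500]
a=cv2.resize(a,None,fx=2.6,fy=2.6,interpolation=2);cv2.imwrite("pics/a.png",a)
cv2.imwrite("pics/b.png",cv2.resize(b,None,fx=2.9,fy=2.9,interpolation=2))
E
```

```text
(no output)
```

View pics/a.png

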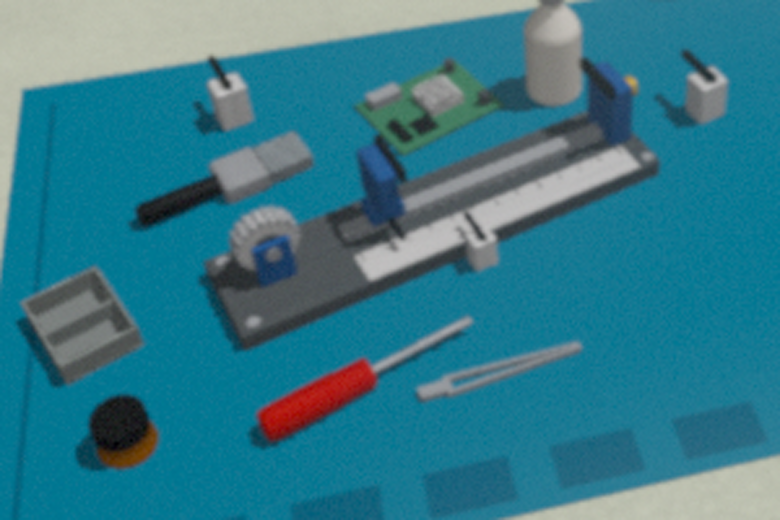

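View pics/b.png

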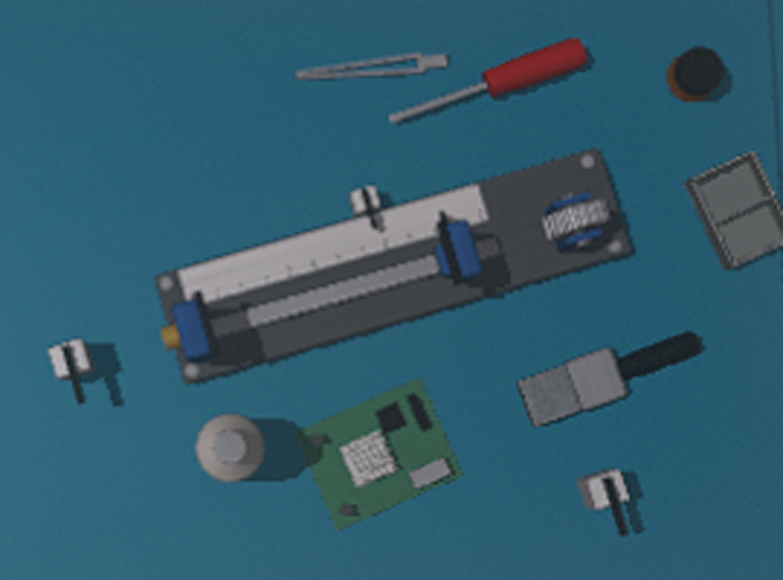

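The fixed clip at the base edge (top ≈ 360,229; scene ≈ 279,272) is the one on the holder. The other two clips are loose look-alikes at top (443,332) and (255,291). Next I'll get the holder's yaw and the gap.

```bash
python3 - <<'E'
from h import *
c=cams.read_camera("top")
f=lambda x,y:(230+x/2.9,150+y/2.9)
for n,p,z in [("edgeL",(157,275),.018),("edgeR",(600,150),.018),("lowL",(187,382),.018),("lowR",(633,252),.018)]:
    print(n,atz(c,*f(*p),z).round(4))
L=atz(c,*f(157,275),.018);R=atz(c,*f(600,150),.018);L2=atz(c,*f(187,382),.018);R2=atz(c,*f(633,252),.018)
d=(L-R)+(L2-R2);yaw=np.arctan2(d[1],d[0])-np.pi/2
y=d[:2]/np.linalg.norm(d[:2]);x=np.array([y[1],-y[0]])
O=(R+R2)[:2]/2-10e-3*x+45e-3*y; O2=(L+L2)[:2]/2-10e-3*x-330e-3*y
print("yaw",yaw,"O",O,O2,"x",x)
s=arm.read_state();q=s["tool_rot"]
from scipy.spatial.transform import Rotation as Ro
T=Ro.from_quat(q).as_matrix();h=np.arctan2(T[1,1],T[0,1]);print("turn about tool z",h-yaw)
w=cams.read_camera("wrist");P=np.array(w["pose"]);print("cam in tool",T.T@(P[:3,3]-s["tcp_pos"]),(T.T@P[:3,:3]).round(3),w["K"][0,0])
print("target shift in holder axes",[ (O-s["tcp_pos"][:2])@y,(O-s["tcp_pos"][:2])@x])
for n in ["top"]:
  for t in ["wheel_axis","jaw_pointer","gauge_mark"]:
    for dd in spotter.spot_point(t,n):
      p=atz(c,dd["xy"][0]*640,dd["xy"][1]*480,.05 if t[0]=="w" else .035)[:2]-O;print(t,p@x,p@y,dd["score"])
E
```

```text
edgeL [0.4879 0.1249 0.018 ]
edgeR [ 0.5893 -0.2333  0.018 ]
lowL [0.4029 0.1009 0.018 ]
lowR [ 0.5057 -0.2575  0.018 ]
yaw 0.2777216524981463 O [ 0.52559018 -0.20483844] [ 0.52626294 -0.20719824] x [0.96168258 0.27416531]
turn about tool z 0.9582766320413556
cam in tool [ 0.07718375 -0.00030108  0.01997776] [[ 0.001  0.963  0.268]
 [ 1.    -0.001  0.   ]
 [ 0.     0.268 -0.963]] 424.74525468307195
target shift in holder axes [np.float64(-0.8115583792794082), np.float64(0.11869114759050167)]
wheel_axis 0.00102753581127388 0.003097240414296737 0.89
jaw_pointer 0.03733106348780114 0.095392411565948 0.62
gauge_mark -0.033757678912601216 0.4074329588053227 0.78
gauge_mark 0.0505403665371605 0.15577033557986353 0.55
gauge_mark -0.23965447604155946 0.03295416937886199 0.55
```

>>> play_rows([
  [0,0,0.137,0,0,0,1],
  [0,0,0.137,0,0,0,1],
  [0,0,0.137,0,0,0,1],
  [0,0,0.137,0,0,0,1],
  [0,0,0.137,0,0,0,1],
  [0,0,0.137,0,0,0,1],
  [0,0,0.136,0,0,0,1],
  [0,0,0,0,0,0,1],
], newtons=20)

```text
time: 2.45
tcp_pos: [0.189, 0.5431, 0.4047]
tool_rot: [0.602, 0.798, 0.0, -0.0]
ft_force: [-0.2, 0.3, -0.3]
gripper_width: 0.0334
finger_force: 0.0
```

>>> play_rows([
  [0,0,0,-0.04,0.006,0,1],
  [0,0,0,-0.04,0.006,0,1],
  [0,0,0,-0.04,0.006,0,1],
  [0,0,0,-0.04,0.006,0,1],
  [0,0,0,-0.04,0.006,0,1],
  [0,0,0,-0.04,0.006,0,1],
  [0,0,0,-0.04,0.006,0,1],
  [0,0,0,-0.04,0.006,0,1],
])

```text
time: 3.25
tcp_pos: [0.3232, 0.247, 0.4049]
tool_rot: [0.601, 0.799, 0.0, 0.0]
ft_force: [0.6, 0.8, -0.3]
gripper_width: 0.0006
finger_force: 0.0
```

>>> play_rows([
  [0,0,0,-0.04,0.006,0,1],
  [0,0,0,-0.04,0.006,0,1],
  [0,0,0,-0.04,0.006,0,1],
  [0,0,0,-0.04,0.006,0,1],
  [0,0,0,-0.04,0.006,0,1],
  [0,0,0,-0.04,0.006,0,1],
  [0,0,0,-0.04,0.006,0,1],
  [0,0,0,-0.04,0.006,0,1],
])

```text
time: 4.05
tcp_pos: [0.4573, -0.0477, 0.4049]
tool_rot: [0.601, 0.799, 0.0, 0.0]
ft_force: [1.8, 0.5, 0.1]
gripper_width: 0.0005
finger_force: 0.0
```

>>> play_rows([
  [0,0,0,-0.04,0.007,0,1],
  [0,0,0,-0.04,0.008,0,1],
  [0,0,0,-0.04,0.008,0,1],
  [0,0,0,0,0,0,1],
  [0,0,0,0,0,0,1],
])

```text
time: 4.55
tcp_pos: [0.512, -0.1557, 0.4042]
tool_rot: [0.602, 0.798, 0.0, -0.001]
ft_force: [-0.4, -0.1, -0.1]
gripper_width: 0.0007
finger_force: 0.0
```

```bash
cat > look.py <<'E'
import sys
from h import *
from scipy.spatial.transform import Rotation as Ro
s=arm.read_state();T=Ro.from_quat(s["tool_rot"]).as_matrix();x,y=T[:2,1],T[:2,0]
w=cams.read_camera("wrist");cv2.imwrite(f"pics/{sys.argv[1]}.png",w["color"])
print("tcp",s["tcp_pos"].round(4),s["time"],"head",np.arctan2(x[1],x[0]).round(4))
for t,z in [("wheel_axis",.05),("wheel",.05),("jaw_pointer",.035),("gauge_mark",.035)]:
    for d in spotter.spot_point(t,"wrist"):
        u,v=d["xy"][0]*640,d["xy"][1]*480;p=atz(w,u,v,z)[:2]
        print(t,round(d["score"],2),round(u,1),round(v,1),p.round(4),"rel tcp y_h %.4f x_h %.4f"%((p-s["tcp_pos"][:2])@y,(p-s["tcp_pos"][:2])@x))
E
python3 look.py w1
```

```text
tcp [ 0.512  -0.1557  0.4042] 4.55 head 0.2784
wheel_axis 0.7 517.1 132.0 [ 0.6394 -0.0488] rel tcp y_h 0.0677 x_h 0.1519
wheel_axis 0.6 320.0 279.4 [ 0.5265 -0.2074] rel tcp y_h -0.0538 x_h -0.0002
wheel_axis 0.47 463.0 231.5 [ 0.6274 -0.135 ] rel tcp y_h -0.0119 x_h 0.1167
wheel 0.85 322.6 282.2 [ 0.5293 -0.2092] rel tcp y_h -0.0563 x_h 0.0020
wheel 0.44 319.7 277.2 [ 0.5257 -0.2056] rel tcp y_h -0.0518 x_h -0.0005
jaw_pointer 0.64 370.8 157.3 [ 0.5386 -0.0997] rel tcp y_h 0.0465 x_h 0.0410
jaw_pointer 0.49 321.8 279.5 [ 0.5296 -0.2127] rel tcp y_h -0.0597 x_h 0.0013
gauge_mark 0.78 30.7 236.2 [ 0.2754 -0.2446] rel tcp y_h -0.0205 x_h -0.2519
gauge_mark 0.77 371.8 85.1 [ 0.5224 -0.0463] rel tcp y_h 0.1023 x_h 0.0401
```

View pics/w1.png

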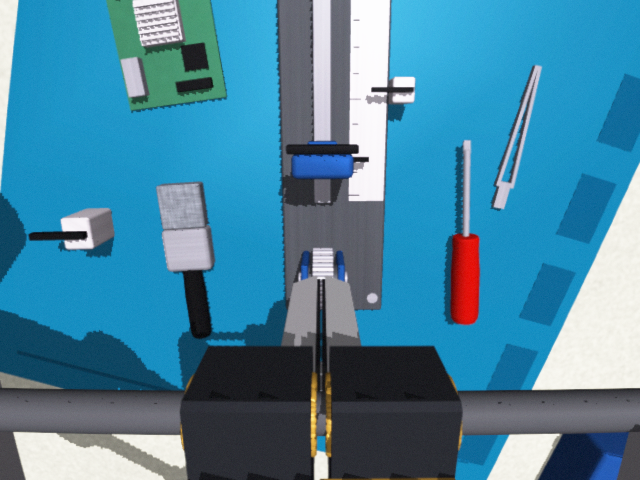

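>>> play_rows([
  [0,0,0,-0.03,0,0.02,1],
  [0,0,0,-0.034,0,0.03,1],
  [0,0,0,0,0,0.04,1],
  [0,0,0,0,0,0.029,1],
  [0,0,0,0,0,0,1],
  [0,0,0,0,0,0,1],
])

```text
time: 5.4
tcp_pos: [0.5297, -0.216, 0.2862]
tool_rot: [0.602, 0.799, 0.0, 0.0]
ft_force: [0.4, -0.2, -0.9]
gripper_width: 0.0002
finger_force: 0.0
```

>>> play_rows([
  [0,0,0,0,0,0.001,1],
  [0,0,0,0,0,0.001,1],
  [0,0,0,0,0,0.001,1],
  [0,0,0,0,0,0.001,1],
  [0,0,0,0,0,0,1],
])

```text
time: 5.9
tcp_pos: [0.5295, -0.2166, 0.2819]
tool_rot: [0.602, 0.798, 0.0, 0.0]
ft_force: [-0.1, 0.4, -0.0]
gripper_width: 0.0001
finger_force: 0.0
```

```bash
python3 - <<'E'
from h import *
w=cams.read_camera("top")
import json
# gap from saved w1 geometry: camera frame relative, height known
K=cams.read_camera("wrist");s=arm.read_state()
from scipy.spatial.transform import Rotation as Ro
T=Ro.from_quat(s["tool_rot"]).as_matrix()
P=np.array(K["pose"]).copy();P[:3,3]+=np.array([.512,-.1557,.4042])-s["tcp_pos"];K["pose"]=P
a=atz(K,368,159.5,.035);b=atz(K,372,90,.035);print((b-a)@T[:,0],(b-a)@T[:,1],s["ft_force"],s["tcp_pos"])
E
```

```text
0.0539867674850016 0.0015903522335449748 [-0.15862147 -0.30705539  0.29288228] [ 0.52950612 -0.21662972  0.281745  ]
```

>>> play_rows([
  [0,0,0,0,0,0.0015,1],
  [0,0,0,0,0,0.0015,1],
  [0,0,0,0,0,0.0015,1],
  [0,0,0,0,0,0.0015,1],
  [0,0,0,0,0,0,1],
])

```text
time: 6.5
tcp_pos: [0.5295, -0.2166, 0.2753]
tool_rot: [0.602, 0.798, 0.0, -0.0]
ft_force: [0.4, -0.6, -0.2]
gripper_width: 0.0003
finger_force: 0.0
```

>>> play_rows([
  [0,0,0,0,0,0.001,1],
  [0,0,0,0,0,0.001,1],
  [0,0,0,0,0,0,1],
])

```text
time: 6.8
tcp_pos: [0.5296, -0.2167, 0.2744]
tool_rot: [0.602, 0.798, -0.0, 0.0]
ft_force: [-1.5, 0.3, 5.1]
gripper_width: 0.0005
finger_force: 2.5
```

>>> play_rows([
  [0,0,0,0,0,0.0007,1],
  [0,0,0,0.004,0,0,1],
  [0,0,0,0.004,0,0,1],
  [0,0,0,0.004,0,0,1],
  [0,0,0,0.004,0,0,1],
  [0,0,0,0.004,0,0,1],
  [0,0,0,0.004,0,0,1],
  [0,0,0,0,0,0,1],
])

```text
time: 7.6
tcp_pos: [0.5232, -0.1938, 0.2746]
tool_rot: [0.602, 0.798, -0.0, 0.002]
ft_force: [-1.6, 0.2, 7.7]
gripper_width: 0.0005
finger_force: 4.1
```

```bash
python3 look.py w2
```

```text
tcp [ 0.5232 -0.1938  0.2746] 7.6 head 0.2785
wheel_axis 0.6 320.6 294.6 [ 0.5274 -0.2055] rel tcp y_h -0.0124 x_h 0.0009
wheel 0.69 320.1 297.4 [ 0.5276 -0.2071] rel tcp y_h -0.0140 x_h 0.0006
jaw_pointer 0.77 398.4 80.8 [ 0.5347 -0.0926] rel tcp y_h 0.0941 x_h 0.0389
jaw_pointer 0.15 323.8 296.0 [ 0.5312 -0.2121] rel tcp y_h -0.0198 x_h 0.0027
```

View pics/w2.png

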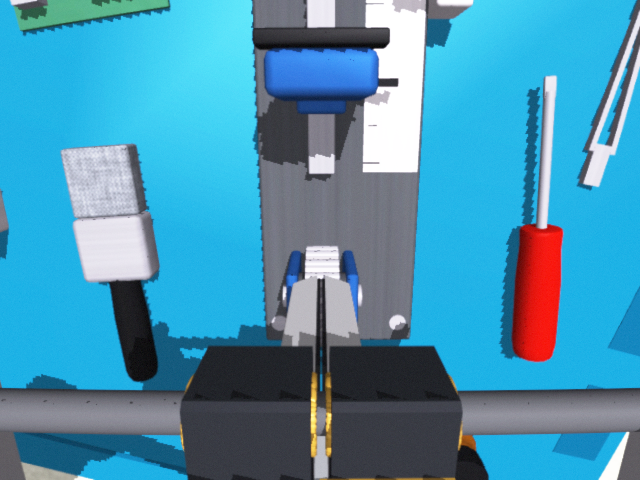

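>>> play_rows([
  [0,0,0,0,0,-0.006,1],
  [0,0,0,-0.026,0,0,1],
  [0,0,0,0,0,0.006,1],
  [0,0,0,0.007,0,0,1],
  [0,0,0,0.007,0,0,1],
  [0,0,0,0.007,0,0,1],
  [0,0,0,0.007,0,0,1],
  [0,0,0,0,0,0,1],
])

```text
time: 8.65
tcp_pos: [0.5222, -0.1902, 0.2735]
tool_rot: [0.602, 0.798, 0.001, 0.0]
ft_force: [0.8, 1.0, 5.7]
gripper_width: 0.0006
finger_force: 3.1
```

>>> play_rows([
  [0,0,0,0,0,-0.006,1],
  [0,0,0,-0.028,0,0,1],
  [0,0,0,0,0,0.006,1],
  [0,0,0,0.007,0,0,1],
  [0,0,0,0.007,0,0,1],
  [0,0,0,0.007,0,0,1],
  [0,0,0,0.007,0,0,1],
  [0,0,0,0,0,0,1],
])

```text
time: 9.45
tcp_pos: [0.5223, -0.1905, 0.2736]
tool_rot: [0.602, 0.798, 0.001, 0.0]
ft_force: [0.1, 0.7, 7.7]
gripper_width: 0.0006
finger_force: 3.7
```

```bash
python3 look.py w3
```

```text
tcp [ 0.5223 -0.1905  0.2736] 9.45 head 0.2779
wheel_axis 0.57 319.7 303.8 [ 0.5272 -0.2062] rel tcp y_h -0.0164 x_h 0.0004
wheel_axis 0.29 321.8 270.7 [ 0.5232 -0.1882] rel tcp y_h 0.0020 x_h 0.0015
wheel 0.69 319.2 304.1 [ 0.527  -0.2064] rel tcp y_h -0.0165 x_h 0.0001
jaw_pointer 0.57 398.2 33.7 [ 0.5267 -0.0684] rel tcp y_h 0.1162 x_h 0.0378
```

>>> play_rows([
  [0,0,0,0,0,-0.006,1],
  [0,0,0,-0.028,0,0,1],
  [0,0,0,0,0,0.006,1],
  [0,0,0,0.007,0,0,1],
  [0,0,0,0.007,0,0,1],
  [0,0,0,0.007,0,0,1],
  [0,0,0,0.007,0,0,1],
  [0,0,0,0,0,0,1],
])

```text
time: 10.5
tcp_pos: [0.5221, -0.1904, 0.2735]
tool_rot: [0.602, 0.798, 0.001, 0.0]
ft_force: [0.7, 1.4, 8.0]
gripper_width: 0.0008
finger_force: 3.9
```

>>> play_rows([
  [0,0,0,0,0,-0.02,1],
  [0,0,0,0,0,-0.03,1],
  [0,0,0,0.02,0,-0.03,1],
  [0,0,0,0.02,0,0,1],
  [0,0,0,0,0,0,1],
  [0,0,0,0,0,0,1],
])

```text
time: 11.1
tcp_pos: [0.5106, -0.1524, 0.3513]
tool_rot: [0.602, 0.799, -0.001, -0.002]
ft_force: [0.6, 0.0, -0.3]
gripper_width: 0.0003
finger_force: 0.0
```

```bash
python3 look.py w4; python3 -c "
import cv2;a=cv2.imread('pics/w4.png')[0:200,280:480];cv2.imwrite('pics/w4c.png',cv2.resize(a,None,fx=3,fy=3,interpolation=2))"
```

```text
tcp [ 0.5106 -0.1524  0.3513] 11.1 head 0.2793
wheel_axis 0.66 324.2 310.3 [ 0.5285 -0.2063] rel tcp y_h -0.0568 x_h 0.0024
wheel 0.63 321.8 309.1 [ 0.5266 -0.2059] rel tcp y_h -0.0559 x_h 0.0006
wheel 0.53 379.6 87.0 [ 0.5194 -0.0495] rel tcp y_h 0.0965 x_h 0.0368
jaw_pointer 0.88 381.3 102.6 [ 0.5251 -0.0571] rel tcp y_h 0.0876 x_h 0.0402
gauge_mark 0.58 379.7 84.9 [ 0.5206 -0.0467] rel tcp y_h 0.0988 x_h 0.0388
```

View pics/w4c.png

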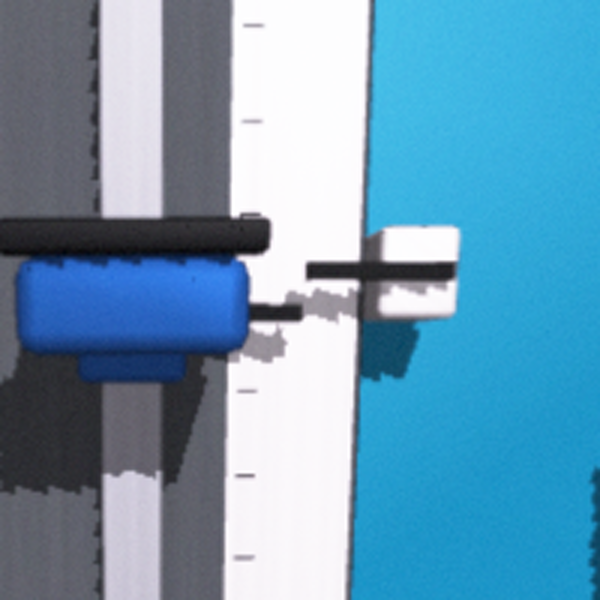

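The jaw fin is at about (380,104) and the clip fin tip at about (382,90), so the gap is roughly 9 mm. One more stroke of about 21 mm should close it.

>>> play_rows([
  [0,0,0,-0.035,0,0.03,1],
  [0,0,0,-0.03,0,0.03,1],
  [0,0,0,0,0,0.012,1],
  [0,0,0,0,0,0,1],
  [0,0,0,0,0,0.004,1],
  [0,0,0,0,0,0.004,1],
  [0,0,0,0,0,0,1],
])

```text
time: 12.05
tcp_pos: [0.5295, -0.2152, 0.2743]
tool_rot: [0.602, 0.799, 0.0, 0.001]
ft_force: [0.3, -0.3, 0.8]
gripper_width: 0.0002
finger_force: 0.7
```

>>> play_rows([
  [0,0,0,0.0035,0,0,1],
  [0,0,0,0.0035,0,0,1],
  [0,0,0,0.0035,0,0,1],
  [0,0,0,0.0035,0,0,1],
  [0,0,0,0.0035,0,0,1],
  [0,0,0,0.0035,0,0,1],
  [0,0,0,0,0,0,1],
  [0,0,0,0,0,0,1],
])

```text
time: 12.85
tcp_pos: [0.5237, -0.1949, 0.2745]
tool_rot: [0.602, 0.798, 0.0, 0.001]
ft_force: [-0.2, 0.1, 7.3]
gripper_width: 0.0004
finger_force: 3.5
```

>>> play_rows([
  [0,0,0,0,0,-0.02,1],
  [0,0,0,0,0,-0.03,1],
  [0,0,0,0.03,0,-0.03,1],
  [0,0,0,0.03,0,0,1],
  [0,0,0,0,0,0,1],
  [0,0,0,0,0,0,1],
])

```text
time: 13.45
tcp_pos: [0.5067, -0.1369, 0.3531]
tool_rot: [0.602, 0.799, 0.0, 0.0]
ft_force: [0.5, -0.2, 0.4]
gripper_width: 0.0003
finger_force: 0.0
```

```bash
python3 look.py w5; python3 -c "
import cv2;a=cv2.imread('pics/w5.png')[0:200,280:480];cv2.imwrite('pics/w5c.png',cv2.resize(a,None,fx=3,fy=3,interpolation=2))"
```

```text
tcp [ 0.5067 -0.1369  0.3531] 13.45 head 0.2797
wheel_axis 0.68 322.8 325.2 [ 0.5283 -0.2039] rel tcp y_h -0.0703 x_h 0.0022
wheel 0.7 320.6 296.2 [ 0.5203 -0.1822] rel tcp y_h -0.0472 x_h 0.0006
wheel 0.57 319.3 327.0 [ 0.5262 -0.2061] rel tcp y_h -0.0718 x_h -0.0004
jaw_pointer 0.63 379.8 111.3 [ 0.5232 -0.0477] rel tcp y_h 0.0813 x_h 0.0405
gauge_mark 0.86 378.2 111.8 [ 0.5223 -0.0483] rel tcp y_h 0.0810 x_h 0.0394
```

View pics/w5c.png

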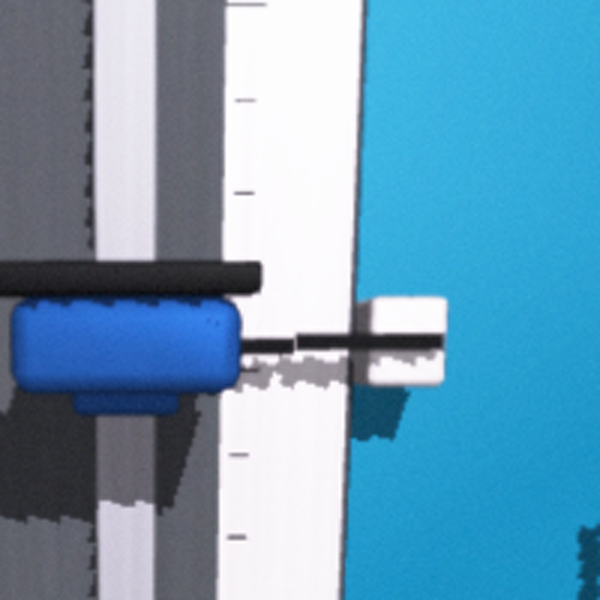

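The jaw fin tip (row ≈ 115) and the clip fin tip (row ≈ 114) face each other, about 0.6 mm apart along the rail. That is within the 2.5 mm tolerance, and the hand is clear.

```bash
python3 -c "
from workcell import job
print(job.close_job())"
```

```text
the job is handed in; nothing more can be done
None
```

I rolled the wheel closed in five fingertip strokes and handed the job in: the last picture showed the two pointers about 0.6 mm apart along the rail, with the hand raised clear; no verdict was returned.

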